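Tip a capped tube over the edge of the grinding rest

ROBOT

A 6-joint arm with a two-finger parallel gripper is mounted at the origin on the work surface. World frame = base frame: x ahead of the robot, y to its left, z up, the work surface at z = 0. Lengths are in mm, angles in rad, forces in N, time in s.
With the tool pointing down it reaches from about 275 to 1000 mm from the base axis. Payload 8.4 kg.
Tool frame: the origin (TCP) lies on the centre line of the jaws, within the pads' length; the fingertips stand 25 mm ahead of it and the grasp point (between the pads) lies 6 mm ahead of it; z points along the fingers, x is the direction in which the jaws open and shut, and the axes are right-handed (so a half turn about z gives the same grasp; the last joint's range is limited). The gripper opens to 85 mm and grips with 20 to 120 N. Pads are 22 mm wide; open, the fingers measure 114 mm over their backs; the gripper's body (76 mm by 85 mm) begins 54 mm behind the grasp point. The pads swing forward as they close: fully open they stand 13 mm farther back than shut.
Start: joints at [1.267, 0.353, 1.633, -0, 1.155, -0.002], TCP at [185.773, 596.755, 217.881] pointing down, gripper open.
Joint ranges: [-2.63, 2.63], [-0.92, 2.1], [0.06, 2.66], [-1.3, 4.44], [0, 2.69], [-3.02, 3.02]. Speed limits (rad/s): [2.22, 2.22, 2.79, 3.14, 3.14, 3.14].

INTERFACE

Orientations are given as [roll, pitch, yaw] about the fixed x, y, z axes, in that order (R = Rz(yaw) Ry(pitch) Rx(roll)).
In Python, from rig import r gives the robot as it stands. The module is installed in compiled form; this text tells all that it offers.
- The arm moves only by the tool jog_arm, never from a script. Its argument "deltas" is a list of rows, each an object with "gripper": the gripper command: -1 is fully open, 1 is shut, values between are in proportion; "translation": the shift along the world's x, y, z in units of 10 cm (1.0 is 10 cm), a list of three; "dr": the turn, a rotation vector about the world's x, y, z in units of pi/2 rad (1.0 is pi/2 rad), a list of three. In form: [{"gripper": gripper, "translation": [x, y, z], "dr": [wx, wy, wz]}, ...]. A call has 1 to 12 rows; each row shifts and turns the commanded pose from where the row before left it; what a row does not reach is not made up. A row lasts 1/12 s, in which the tool goes at most 41.7 mm and 7.16 degrees, less where a joint would pass 70% of its speed; a pose out of reach is approached as far as the arm can. A call with a number of a shift or a turn outside -1 to 1 is refused whole. A call with a gripper value outside its range is refused whole. The fingers move at their own pace and stop on an object; "squeeze" is the grip in N (left out, the last holds). Time passes only in rows, so rows that do not move let the fingers close. It gives the time, the measured TCP pose, the force and the opening at its end, in the units of the state.
- r.sense(): the state, without advancing time (a new reading comes with each control period).
- r.grab_frame(name): name is "side" or "top" or "wrist"; returns the picture (480x640x3 uint8, blue, green, red); there is no depth.
- r.calibration(name): a dict with "mtx" (3x3 intrinsics, pixels), "world_from_camera" (4x4, takes a point from camera to world coordinates). Camera axes: x right, y down, z forward; pixel columns grow to the right and rows downward; lengths in mm; the calibration is good to about 2 mm. The wrist camera is an equidistant fisheye: a pixel r from the principal point sees the ray r / f radians off the axis. A picture is of the moment at which its call begins: read the wrist's pose just before it. calibration takes no time and is no camera call; for the wrist camera it gives the pose at the moment of the call.
- r.sign_off(): hands the job in, once; it reports no verdict.
The state is a dict: "clock": time; "qpos": joint angles; "qvel": joint speeds; "joint_efforts": joint torques, N m; "eef_pos": TCP position; "tcp_rot": TCP orientation; "contact_force": force on the tool from outside, world axes, zero at the start; "wrist_torque": the same for the moment, N m; "opening": opening from 0.0 (shut) to 1.0 (fully open).
Only numpy, scipy, OpenCV 4.12 (cv2) and the standard library are available. Lean on these libraries where they do the work, as an engineer would, in place of code of your own. Each camera call takes 0.05 s, during which the arm holds its last target. There are 200 camera calls.

TASK

Slide the standing rust-red tube across the bench until its foot is squarely against the yellow edge of the black grinding rest, then push its top so that it tips over that edge and lies flat on the rest, squarely across its edge, weld bead up, its foot end still within a few centimetres of the edge. Feel for the edge and touch it gently, for the rest is easily knocked out of true; do not hit the lamp bar above it, and leave the paint can, the green weight and the grinder where they are.

Things in the scene. Friction and masses are not known exactly. Their poses are not given: they have to be found in the camera images.
- tube: Closed box tube in rust-red primer, on end, capped, 60 (x) x 90 (y) x 160 mm (z, up), 0.5 to 0.85 kg. Friction on the bench about 0.5 to 0.7: pushed over 35 mm above the bench it may topple, not slide. Origin: centre of underside. +x face towards the rest; -x face (to the robot's left) has the brass-coloured weld bead, which is drawn only and cannot be felt.
- tube_toe (a point): Middle of the tube's bottom edge on its +x side (30 mm along tube x from its origin), the edge that is to butt against the rest. Axes as the tube's.
- rest_zero (a point): Zero mark, on the bench, of the grinding rest: a flat black plate 10 mm thick, 200 mm deep (x), 220 mm wide (y +-110 mm), its near edge painted yellow. x is square to that edge and points on to the rest (to the robot's right), y along the edge, z up. The rest is clamped so that its near edge lies anywhere from x = 0 to x = 30 mm; where is not measured: feel for it.
- stand: The fixed stand that bears lamp and rest (touching the rest counts as touching the stand). Origin and axes as point rest_zero. It has one yellow 25 mm square upright, 258 mm tall, at x 25, y +210 mm (away from the robot), on a 70 x 50 x 8 mm foot. Pressing the tube on the rest with over 30 N is too hard; the rest does not give.
- lamp: Fixed black lamp bar on the upright, over the rest's near part: 40 mm wide (its x +-20 mm), from y -100 mm (free end, by the robot) to y +235 mm, 250 to 290 mm above the bench. Origin on the bench at stand x = 25 mm, y = 0; axes as the stand. No room there for an upright tool: lean the tool back (towards -x) about 35 to 40 degrees, tips towards +x.
- can: Paint can with a blue band, standing, 56 mm across, 120 mm tall, 0.35 kg, loose. Origin: centre of its underside. To be left alone.
- weight: Green block weight, 50 x 50 x 75 mm tall, 0.6 kg, loose. Origin: centre of its underside. To be left alone.
- grinder: Blue angle grinder lying on the bench, about 290 mm long, 108 mm wide at its disc and 62 mm tall, 1.8 kg, loose. Its body lies along its x, from -100 mm to +190 mm, disc at the +x end. Origin on the bench under its body. To be left alone.
Things that resemble listed ones, but are neither listed nor needed, are in the scene too. There is more than one size of the tube; the job needs the middle-sized.

How it is judged:
By the outcome, as a careful person would: the job done as asked, in the order asked, and still so for the second after the job is handed in, with the robot touching nothing.
It also fails if it takes over 46 s, if anything falls off the work surface, if the arm or the gripper's body presses on something with over 40 N, if the wrist force passes 120 N, or if a joint passes its speed limit or range.

## Working session

There is one attempt and no reset: what is moved stays moved. The work goes in short steps, Python scripts to look and compute and a tool call to move; the robot and the scene stay as the last step left them, time stands still between calls to the robot, and variables do not carry over. Pictures are saved under pics/ and viewed, about 8 in all and at most 12, crops included, and the job is handed in when it is done.

Besides the shell and the picture viewer there is one more tool, called after "Request:" as a command line: name --argument value ..., lists and objects as JSON in quotes. jog_arm: Moves the arm, as the interface text tells. Shifts and turns lie within -1 to 1; 1 stands for 10 cm of shift or pi/2 rad of turn. Its arguments: {"type":"object","properties":{"deltas":{"type":"array"},"squeeze":{"type":"number"}},"required":["deltas"]}

```bash
mkdir -p pics
python3 - <<'E'
from rig import r
import cv2,numpy as np
np.set_printoptions(precision=2,suppress=True)
for n in("side","top"):
    cv2.imwrite(f"pics/{n}0.png",r.grab_frame(n)); c=r.calibration(n); print(n,c["mtx"],c["world_from_camera"])
print(r.sense())
E
```

```text
side [[448.58   0.   310.62]
 [  0.   448.58 236.32]
 [  0.     0.     1.  ]] [[   0.68   -0.45    0.58   69.41]
 [  -0.73   -0.42    0.54 -574.87]
 [   0.     -0.79   -0.62  583.33]
 [   0.      0.      0.      1.  ]]
top [[437.41   0.   321.96]
 [  0.   437.41 245.69]
 [  0.     0.     1.  ]] [[   0.     -0.99    0.16  383.43]
 [  -1.     -0.      0.   -128.44]
 [  -0.     -0.16   -0.99  955.  ]
 [   0.      0.      0.      1.  ]]
{'clock': 0.1, 'qpos': array([ 1.27,  0.35,  1.63,  0.  ,  1.16, -0.  ]), 'qvel': array([-0., -0., -0.,  0., -0., -0.]), 'joint_efforts': array([ -0.  , -60.64, -34.28,  -0.  ,   0.  ,  -0.  ]), 'eef_pos': array([185.64, 596.35, 217.24]), 'tcp_rot': array([-3.14,  0.  ,  1.27]), 'contact_force': array([-0.29,  0.14, -1.03]), 'wrist_torque': array([-0.04, -0.02, -0.01]), 'opening': 0.9985808208153548}
```

View pics/side0.png

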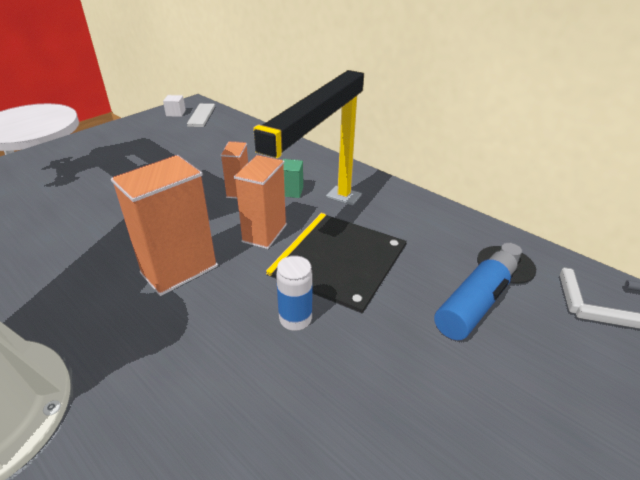

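View pics/top0.png

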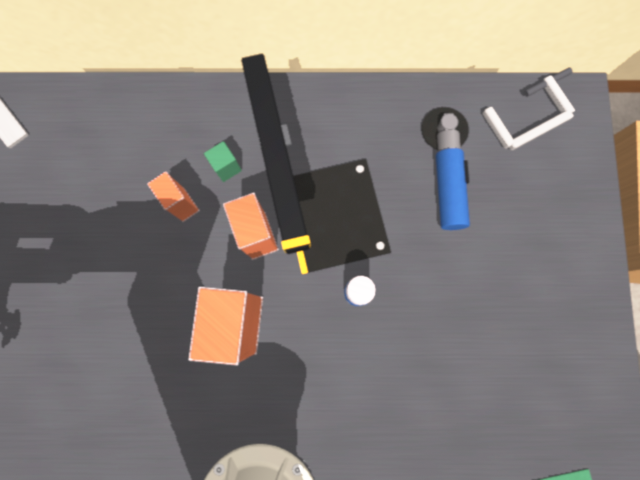

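The side view shows three tubes: the large one at (168,225), the middle one at (262,200) and the small one at (235,168). In the top view they are at (220,325), (250,225) and (173,197). The middle-sized one, next to the yellow edge, fits the description. I'll confirm it in enlarged crops.

Run:
```python
import cv2
a=cv2.imread("pics/top0.png")[140:320,140:400]; cv2.imwrite("pics/topc.png",cv2.resize(a,None,fx=3,fy=3,interpolation=cv2.INTER_CUBIC))
a=cv2.imread("pics/side0.png")[120:320,200:420]; cv2.imwrite("pics/sidec.png",cv2.resize(a,None,fx=3,fy=3,interpolation=cv2.INTER_CUBIC))
```

```text
(no output)
```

View pics/topc.png

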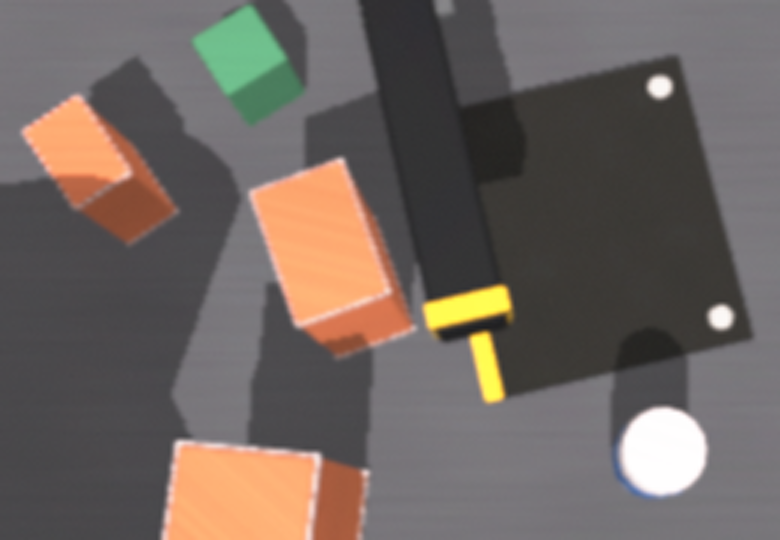

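View pics/sidec.png

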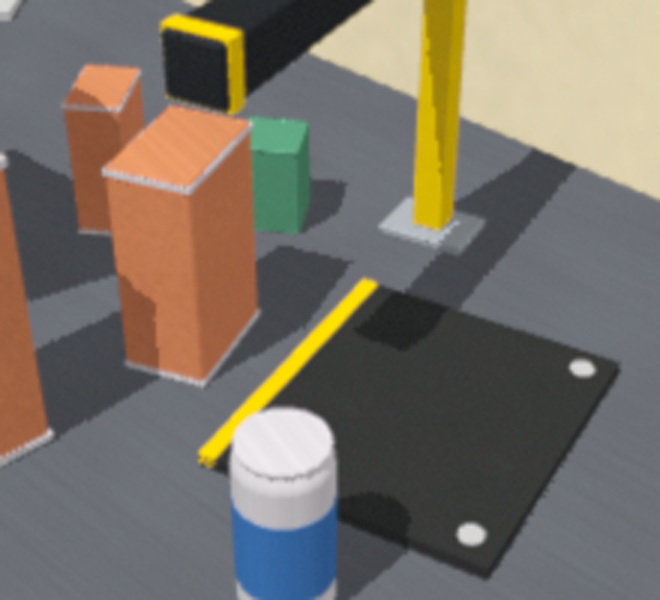

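The crops show the middle tube with its top corners at crop (250,192), (343,158), (389,291) and (297,326). The yellow edge, the lamp end and the can beside the rest's near corner are also clear. Next I'll fit poses from both views.

```bash
cat > h.py <<'E'
from rig import r
import numpy as np, cv2
from scipy.optimize import least_squares
np.set_printoptions(precision=1,suppress=True)
C={n:r.calibration(n) for n in("side","top")}
def proj(n,P):
    T=np.linalg.inv(C[n]["world_from_camera"]); p=np.atleast_2d(P)@T[:3,:3].T+T[:3,3]
    p=p@C[n]["mtx"].T; return p[:,:2]/p[:,2:]
def ray(n,uv,z):
    M=C[n]["world_from_camera"]; d=M[:3,:3]@np.linalg.solve(C[n]["mtx"],[*uv,1]); o=M[:3,3]
    return o+d*(z-o[2])/d[2]
t=lambda u,v:(140+u/3,140+v/3)
s=lambda u,v:(200+u/3,120+v/3)
def fit(L,x0):
    def f(q):
        c,sn=np.cos(q[2]),np.sin(q[2]); o=[]
        for n,uv,p in L:
            P=[q[0]+c*p[0]-sn*p[1],q[1]+sn*p[0]+c*p[1],p[2]]; o.append(proj(n,P)[0]-uv)
        return np.ravel(o)
    R=least_squares(f,x0); print(R.x[:2],np.degrees(R.x[2]),"res",f(R.x)); return R.x
E
python3 - <<'E'
from h import *
# yaw: x toward robot's right (-y world) => about -90deg
tube=[("top",t(250,192),(-30,45,160)),("top",t(343,158),(30,45,160)),("top",t(389,291),(30,-45,160)),("top",t(297,326),(-30,-45,160)),
("top",t(414,328),(30,-45,0)),("top",t(338,356),(-30,-45,0)),
("side",s(105,172),(-30,-45,160)),("side",s(187,188),(30,-45,160)),("side",s(250,122),(30,45,160)),
("side",s(126,363),(-30,-45,0)),("side",s(203,383),(30,-45,0)),("side",s(258,312),(30,45,0))]
a=fit(tube,[380,0,-1.4])
# rest w/ near edge at local x=0
rest=[("top",t(680,55),(200,110,10)),("top",t(752,338),(200,-110,10)),("top",t(488,402),(0,-110,10)),
("side",s(200,457),(0,-110,10)),("side",s(363,281),(0,110,10)),("side",s(490,574),(200,-110,10)),("side",s(618,364),(200,110,10))]
b=fit(rest,[380,-100,-1.4])
print("lamp end corners",ray("top",t(425,303),290),ray("top",t(507,287),290))
lamp=[("top",t(425,303),(-20,-100,290)),("top",t(507,287),(20,-100,290)),("side",s(162,18),(-20,-100,290)),("side",s(242,30),(20,-100,290)),("side",s(232,112),(20,-100,250)),("side",s(166,93),(-20,-100,250))]
l=fit(lamp,[380,-100,-1.4])
print("can",ray("top",t(662,450),120),"weight",ray("top",t(248,45),75))
R=lambda q:np.array([[np.cos(q),-np.sin(q)],[np.sin(q),np.cos(q)]])
print("tube origin in rest",R(b[2]).T@(a[:2]-b[:2]),"lamp in rest",R(b[2]).T@(l[:2]-b[:2]),np.degrees([a[2]-b[2],l[2]-b[2]]))
for n,x,y in(("big",(176,440),(320,455)),): print(ray("top",t(*x),230),ray("top",t(*y),230))
print("small tube top",ray("top",t(80,150),110))
E
```

```text
[559.1  12.2] -69.32445542864596 res [ 0.3  0.1 -0.4  0.4  0.3  0.2  0.2 -0.1  0.5  0.8  0.2  1.  -0.8 -2.9
  0.7 -1.8  0.6 -1.7 -0.   0.6  0.2  0.9  0.3  0.4]
[579.  -61.1] -76.23716508917205 res [ 0.3  1.2  1.8  0.5  0.6  0.8 -0.7 -1.3 -0.1 -0.9 -0.1 -1.6  0.8 -1.1]
lamp end corners [498.2 -65.7 290. ] [ 506.6 -107.9  290. ]
[593.9 -57.9] -73.6763916922499 res [ 0.7  3.8 -1.7  1.9  2.2 -0.9 -2.2  0.2  2.2 -3.5  2.6 -2.5]
can [ 433.  -201.5  120. ] weight [719.2  81.8  75. ]
tube origin in rest [-76.   -1.8] lamp in rest [ 0.5 15.2] [6.9 2.6]
[431.8  76.  230. ] [423.6  -3.6 230. ]
small tube top [632.5 182.7 110. ]
```

Request:
jog_arm --deltas '[{"gripper":-0.18,"translation":[0.22,-0.315,0.05],"dr":[0,0,-0.0545]},{"gripper":-0.18,"translation":[0.22,-0.315,0.05],"dr":[0,0,-0.0545]},{"gripper":-0.18,"translation":[0.22,-0.315,0.05],"dr":[0,0,-0.0545]},{"gripper":-0.18,"translation":[0.22,-0.315,0.05],"dr":[0,0,-0.0545]},{"gripper":-0.18,"translation":[0.22,-0.315,0.05],"dr":[0,0,-0.0545]},{"gripper":-0.18,"translation":[0.22,-0.315,0.05],"dr":[0,0,-0.0545]},{"gripper":-0.18,"translation":[0.22,-0.315,0.05],"dr":[0,0,-0.0545]},{"gripper":-0.18,"translation":[0.22,-0.315,0.05],"dr":[0,0,-0.0545]},{"gripper":-0.18,"translation":[0.22,-0.315,0],"dr":[0,0,-0.0545]},{"gripper":-0.18,"translation":[0.22,-0.315,0],"dr":[0,0,-0.0545]},{"gripper":-0.18,"translation":[0.22,-0.315,0],"dr":[0,0,-0.0545]},{"gripper":-0.18,"translation":[0.22,-0.315,0],"dr":[0,0,-0.0545]}]' --squeeze 20

```text
clock: 1.1
eef_pos: [450.3, 216.9, 257.8]
tcp_rot: [-3.142, 0.0, 0.238]
contact_force: [-0.3, 1.1, 0.0]
opening: 0.59
```

Run:
```python
from h import *
rest=[("top",t(680,55),(200,110,10)),("top",t(752,338),(200,-110,10)),("top",t(488,402),(0,-110,10)),("top",t(503,397),(10,-110,10)),
("side",s(200,457),(0,-110,10)),("side",s(363,281),(0,110,10)),("side",s(490,574),(200,-110,10)),("side",s(618,364),(200,110,10))]
b=np.array([579,-61.1]);u=np.array([.238,-.971]);v=np.array([.971,.238])
for uv,z in((t(430,331),290),(t(511,315),290)):
    p=ray("top",uv,z)[:2]-b; print("lamp end in rest",p@u,p@v)
# yellow strip from side: direction and edge line
p=ray("side",s(200,457),10)[:2];q=ray("side",s(363,281),10)[:2];d=q-p;print("edge len",np.hypot(*d),"dir deg",np.degrees(np.arctan2(d[1],d[0])), (p-b)@u,(q-b)@u)
for uv in((470,335),(486,402)):
    p=ray("top",t(*uv),10)[:2]; print("top edge pt in rest",(p-b)@u,(p-b)@v)
for uv in((680,55),(752,338)):
    p=ray("top",t(*uv),10)[:2]; print("top far pt",(p-b)@u,(p-b)@v)
# big tube height: top corner vs bottom, side view
from scipy.optimize import least_squares
f=lambda q:np.ravel([proj("side",[q[0],q[1],q[2]])[0]-(200,166),proj("side",[q[0],q[1],0])[0]-(215,263),proj("top",[q[0],q[1],q[2]])[0]-(246,292)])
print("big corner,h",least_squares(f,[430,0,200]).x)
print(r.sense()["eef_pos"],r.sense()["tcp_rot"]*57.3,r.sense()["qpos"])
```

```text
lamp end in rest -15.489796654358566 -94.3889431828456
lamp end in rest 26.762603444054 -96.16778285259475
edge len 219.33823750937418 dir deg 14.130465460061174 3.176421602403558 1.8050722400165573
top edge pt in rest -2.3256783509101027 -57.20944459411387
top edge pt in rest -2.271654088311372 -107.54020911646724
top far pt 200.11439320756898 112.8445180223245
top far pt 196.42281597640581 -108.0669244099513
big corner,h [424.1   2.8 218.5]
[450.3 216.9 257.8] [-180.     0.    13.6] [0.4 0.1 1.8 0.  1.2 0.2]
```

Request:
jog_arm --deltas '[{"gripper":-0.18,"translation":[0.22,-0.31,0],"dr":[-0.0665,-0.0163,0]},{"gripper":-0.18,"translation":[0.22,-0.31,0],"dr":[-0.0665,-0.0163,0]},{"gripper":-0.18,"translation":[0.22,-0.31,0],"dr":[-0.0665,-0.0163,0]},{"gripper":-0.18,"translation":[0.22,-0.31,0],"dr":[-0.0665,-0.0163,0]},{"gripper":-0.18,"translation":[0,0,0],"dr":[-0.0665,-0.0163,0]},{"gripper":-0.18,"translation":[0,0,0],"dr":[-0.0665,-0.0163,0]},{"gripper":-0.18,"translation":[0,0,-0.33],"dr":[0,0,0]},{"gripper":-0.18,"translation":[0,0,-0.33],"dr":[0,0,0]},{"gripper":-0.18,"translation":[0,0,-0.33],"dr":[0,0,0]},{"gripper":-0.18,"translation":[0,0,-0.33],"dr":[0,0,0]},{"gripper":-0.18,"translation":[0,0,-0.33],"dr":[0,0,0]},{"gripper":-0.18,"translation":[0,0,-0.33],"dr":[0,0,0]}]'

```text
clock: 2.1
eef_pos: [537.5, 94.8, 58.1]
tcp_rot: [2.497, 0.001, 0.242]
contact_force: [-0.5, -0.2, 0.0]
opening: 0.586
```

```bash
cat >> h.py <<'E'
b=np.array([579,-61.1]);u=np.array([.238,-.971]);v=np.array([.971,.238])
def st():
    from scipy.spatial.transform import Rotation as Ro
    S=r.sense(); R=Ro.from_euler("xyz",S["tcp_rot"]).as_matrix(); p=S["eef_pos"]
    print("t",S["clock"],"pos",p,"rest xy",(p[:2]-b)@u,(p[:2]-b)@v,"tool x yaw",np.degrees(np.arctan2(R[1,0],R[0,0])),"xz",R[2,0],"lean",np.degrees(np.arctan2(np.dot(R[:2,2],u),-R[2,2])),"F",S["contact_force"],"Fu",S["contact_force"][:2]@u)
    for yy in(-11,11):
        q=p+R@[0,yy,25]; print(" tip",yy,(q[:2]-b)@u,q[2])
E
python3 - <<'E'
from h import *
st(); print(r.sense()["qpos"])
E
```

```text
t 2.1 pos [537.5  94.8  58.1] rest xy -161.2535054807993 -3.234288859786146 tool x yaw 13.838710783506126 xz -0.0010031507492286318 lean 36.94236391176883 F [-0.5 -0.2  0. ] Fu 0.07961879501277265
 tip -11 -155.0181743514869 31.550915163143266
 tip 11 -137.44106591764213 44.77532177615034
[ 0.6  0.6  1.9 -0.7  1.   0.8]
```

Request:
jog_arm --deltas '[{"gripper":-0.18,"translation":[0,0,-0.12],"dr":[0,0,0]},{"gripper":-0.18,"translation":[0,0,-0.12],"dr":[0,0,0]},{"gripper":-0.18,"translation":[0.0095,-0.0388,0],"dr":[0,0,0]},{"gripper":-0.18,"translation":[0.0095,-0.0388,0],"dr":[0,0,0]},{"gripper":-0.18,"translation":[0.0095,-0.0388,0],"dr":[0,0,0]},{"gripper":-0.18,"translation":[0.0095,-0.0388,0],"dr":[0,0,0]},{"gripper":-0.18,"translation":[0.0095,-0.0388,0],"dr":[0,0,0]},{"gripper":-0.18,"translation":[0.0095,-0.0388,0],"dr":[0,0,0]},{"gripper":-0.18,"translation":[0.0095,-0.0388,0],"dr":[0,0,0]},{"gripper":-0.18,"translation":[0.0095,-0.0388,0],"dr":[0,0,0]},{"gripper":-0.18,"translation":[0.0095,-0.0388,0],"dr":[0,0,0]},{"gripper":-0.18,"translation":[0.0095,-0.0388,0],"dr":[0,0,0]}]'

```text
clock: 3.1
eef_pos: [547.3, 55.5, 35.9]
tcp_rot: [2.496, 0.001, 0.241]
contact_force: [0.3, -0.5, 0.7]
opening: 0.592
```

Run:
```python
from h import *
st()
a=r.grab_frame("side")[120:320,200:420]; cv2.imwrite("pics/s2.png",cv2.resize(a,None,fx=3,fy=3,interpolation=cv2.INTER_CUBIC))
```

```text
t 3.1 pos [547.3  55.5  35.9] rest xy -120.7813577923784 -2.9901018190200332 tool x yaw 13.83049684820936 xz -0.000850348794297906 lean 36.965468329897625 F [ 0.3 -0.5  0.7] Fu 0.5686678575245374
 tip -11 -114.53530833367893 9.302979392538337
 tip 11 -96.96352879538937 22.534480323292467
```

View pics/s2.png

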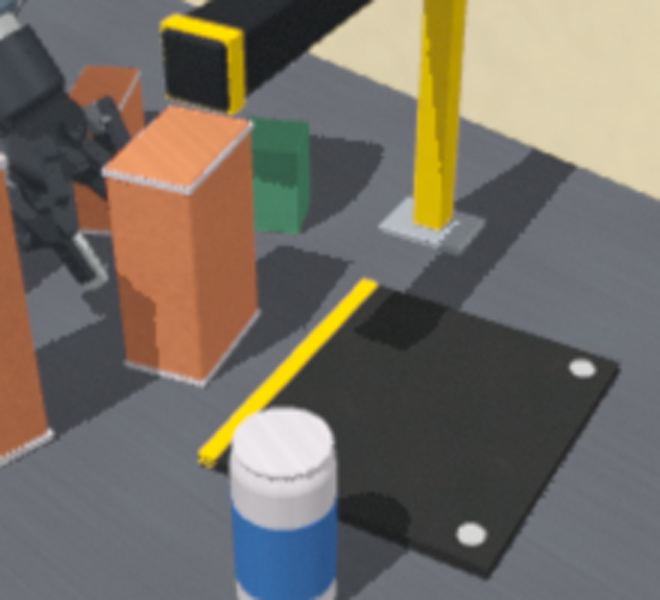

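The side view shows the near finger still just short of the tube, which is unmoved with its left edge at crop (118,270). I'll push on.

Request:
jog_arm --deltas '[{"gripper":-0.18,"translation":[0.0095,-0.0388,0],"dr":[0,0,0]},{"gripper":-0.18,"translation":[0.0095,-0.0388,0],"dr":[0,0,0]},{"gripper":-0.18,"translation":[0.0095,-0.0388,0],"dr":[0,0,0]},{"gripper":-0.18,"translation":[0.0071,-0.0291,0],"dr":[0,0,0]},{"gripper":-0.18,"translation":[0.0071,-0.0291,0],"dr":[0,0,0]}]'

```text
clock: 3.57
eef_pos: [552.1, 38.7, 35.8]
tcp_rot: [2.497, -0.0, 0.242]
contact_force: [-0.3, 3.1, -0.8]
opening: 0.589
```

Request:
jog_arm --deltas '[{"gripper":-0.18,"translation":[0.0071,-0.0291,0],"dr":[0,0,0]},{"gripper":-0.18,"translation":[0.0071,-0.0291,0],"dr":[0,0,0]}]'

```text
clock: 3.73
eef_pos: [553.4, 32.8, 35.9]
tcp_rot: [2.497, 0.0, 0.242]
contact_force: [1.6, 3.5, -0.5]
opening: 0.591
```

Run:
```python
from h import *
st()
a=r.grab_frame("side")[120:320,200:420]; a=cv2.resize(a,None,fx=2,fy=2,interpolation=cv2.INTER_CUBIC)
c=r.grab_frame("top")[140:320,170:360]; c=cv2.resize(c,(380,400),interpolation=cv2.INTER_CUBIC)
c=cv2.resize(r.grab_frame("top")[140:320,180:350],None,fx=2,fy=2,interpolation=cv2.INTER_CUBIC)
c=cv2.copyMakeBorder(c,0,40,0,0,cv2.BORDER_CONSTANT)
cv2.imwrite("pics/s3.png",np.hstack([a,c]))
```

```text
t 3.7333 pos [553.4  32.8  35.9] rest xy -97.29236230204981 -2.491557739195312 tool x yaw 13.86072539314617 xz -7.70430038616321e-05 lean 36.93485277350694 F [ 1.6  3.5 -0.5] Fu -3.0231225827503483
 tip -11 -91.06051680891163 9.273875427470905
 tip 11 -73.48168583046301 22.49600389284327
```

View pics/s3.png

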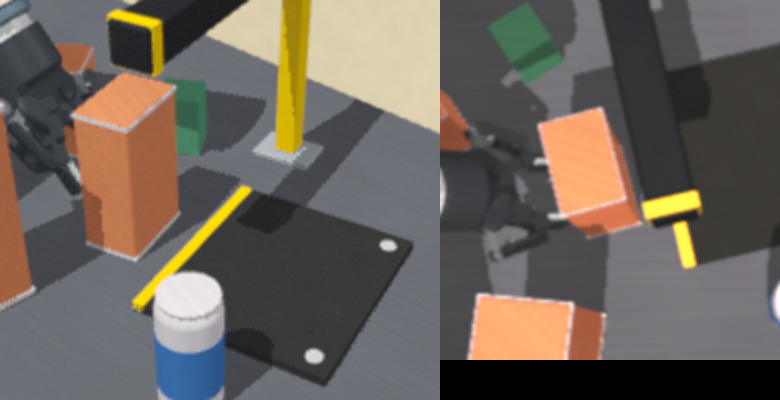

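The composite shows both fingers on the -x face and the tube standing and sliding. Its top corners in the top half are at (538,125), (604,108), (631,193) and (565,217).

Run:
```python
from h import *
T=lambda x,y:(180+(x-440)/2,140+y/2); S=lambda x,y:(200+x/2,120+y/2)
a=fit([("top",T(538,125),(-30,45,160)),("top",T(604,108),(30,45,160)),("top",T(631,193),(30,-45,160)),("top",T(565,217),(-30,-45,160)),
("side",S(87,242),(-30,-45,0)),("side",S(135,257),(30,-45,0)),("side",S(178,212),(30,45,0)),("side",S(75,116),(-30,-45,160)),("side",S(128,130),(30,-45,160)),("side",S(176,87),(30,45,160))],[560,0,-1.3])
print((a[:2]-b)@u,(a[:2]-b)@v)
```

```text
[558.7   2.6] -72.89092982131594 res [ 0.9  0.4 -1.3 -0.2 -1.5  2.4  0.2 -0.2  0.6  1.8  1.8  2.4  1.1  1.
 -1.  -2.5  0.6 -2.   0.  -2.2]
-66.68668854803602 -4.503314647819467
```

Run:
```python
from h import *
from scipy.spatial.transform import Rotation as Ro
S=r.sense(); R=Ro.from_euler("xyz",S["tcp_rot"]).as_matrix()
for X in(-30,30):
  for z in(0,12,25):
    for y in(-11,11):
        P=S["eef_pos"]+R@[X,y,z]; k=proj("side",P)[0]; m=proj("top",P)[0]
        print(X,y,z,"side crop",(k-[200,120])*2,"top crop",(m-[180,140])*2+[440,0],"u,v,z",(P[:2]-b)@u,(P[:2]-b)@v,P[2])
a=cv2.resize(r.grab_frame("side")[170:270,190:310],None,fx=6,fy=6,interpolation=cv2.INTER_CUBIC)
cv2.imwrite("pics/s4.png",a)
```

```text
-30 -11 0 side crop [ 86.8 210.5] top crop [573.1 221.9] u,v,z -105.663911387178 -33.23648228135243 29.345335297550296
-30 11 0 side crop [ 99.8 205.1] top crop [587.2 216.1] u,v,z -88.09729966125418 -33.211358217851526 42.58370820846697
-30 -11 12 side crop [ 93.3 220. ] top crop [581.2 221.6] u,v,z -98.44483014443018 -33.24407867060656 19.761079710788206
-30 11 12 side crop [106.3 214.8] top crop [595.2 215.9] u,v,z -80.87821841850638 -33.21895460710577 32.99945262170488
-30 -11 25 side crop [100.3 230.2] top crop [589.7 221.3] u,v,z -90.62415879812005 -33.25230809229859 9.378136158462606
-30 11 25 side crop [113.3 225.1] top crop [603.7 215.7] u,v,z -73.05754707219624 -33.22718402879779 22.616509069379283
30 -11 0 side crop [119.6 181.8] top crop [561.4 168.5] u,v,z -105.69578220814336 26.748014568730593 29.27374945900071
30 11 0 side crop [132.5 176.1] top crop [575.2 162.1] u,v,z -88.12917048221952 26.773138632231504 42.512122369917385
30 -11 12 side crop [125.7 190.9] top crop [569.5 168.8] u,v,z -98.47670096539552 26.74041817947646 19.689493872238618
30 11 12 side crop [138.6 185.5] top crop [583.3 162.4] u,v,z -80.91008923947169 26.765542242977368 32.927866783155295
30 -11 25 side crop [132.3 200.7] top crop [578.1 169.1] u,v,z -90.65602961908539 26.732188757784435 9.306550319913018
30 11 25 side crop [145.3 195.5] top crop [591.8 162.8] u,v,z -73.08941789316155 26.757312821285343 22.544923230829696
```

View pics/s4.png

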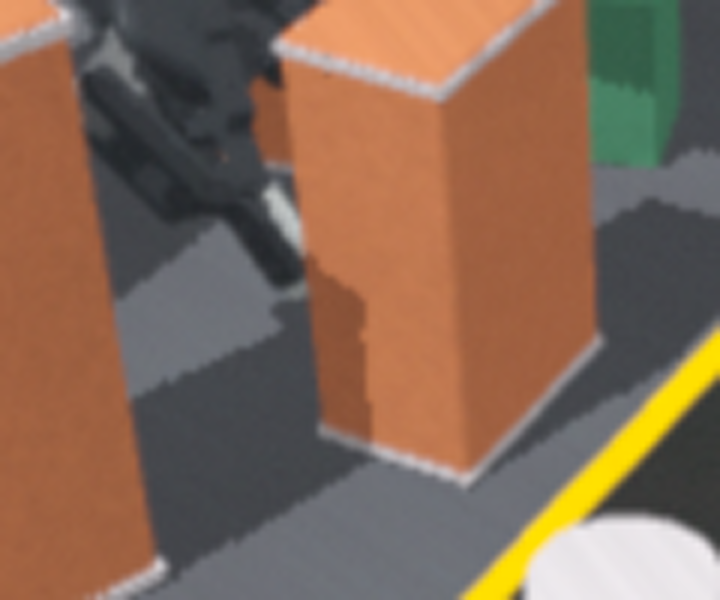

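Run:
```python
from h import *
from scipy.spatial.transform import Rotation as Ro
R=Ro.from_euler("xyz",[2.496,.001,.241]).as_matrix(); p=np.array([547.3,55.5,35.9])
for X in(-25,-40):
  for z in(25,10,-5,-20):
    print(X,z,[ (proj("side",p+R@[X,y,z])[0]-[200,120])*3 for y in(-11,11)])
S=r.sense(); W=r.calibration("wrist"); print(W["mtx"],W["world_from_camera"])
cv2.imwrite("pics/w.png",r.grab_frame("wrist"))
```

```text
-25 25 [array([126.9, 331.1]), array([145.8, 323.4])]
-25 10 [array([114.8, 313.7]), array([133.7, 305.7])]
-25 -5 [array([102.7, 296.1]), array([121.4, 287.8])]
-25 -20 [array([ 90.5, 278.4]), array([109.1, 269.8])]
-40 25 [array([114.1, 342.5]), array([133.1, 334.9])]
-40 10 [array([101.9, 324.9]), array([120.7, 317. ])]
-40 -5 [array([ 89.6, 307.2]), array([108.3, 298.9])]
-40 -20 [array([ 77.2, 289.3]), array([ 95.8, 280.7])]
[[371.6   0.  319.4]
 [  0.  371.6 245.6]
 [  0.    0.    1. ]] [[  1.    0.1   0.2 513.7]
 [  0.2  -0.5  -0.8 187.3]
 [ -0.    0.8  -0.6 110.2]
 [  0.    0.    0.    1. ]]
```

View pics/w.png

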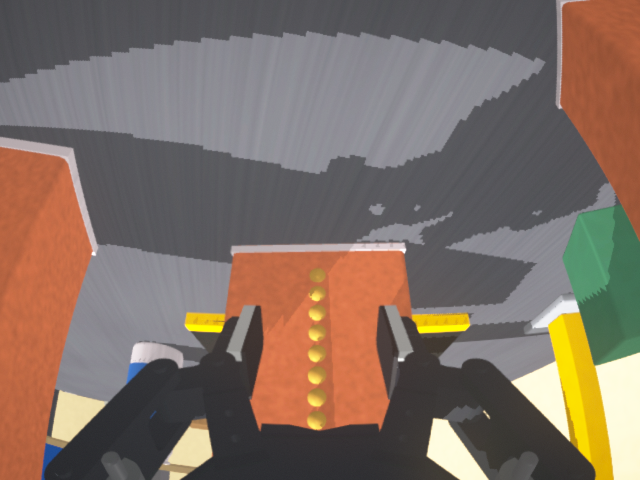

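The wrist view shows both fingertips near (248,307) and (390,307), on the beaded face whose bottom edge is at row 247. That puts the contact higher than planned, so I'll compute its height.

```bash
cat >> h.py <<'E'
def wray(uv,W=None):
    W=W or r.calibration("wrist"); m=W["mtx"]; M=W["world_from_camera"]
    d=np.array([(uv[0]-m[0,2])/m[0,0],(uv[1]-m[1,2])/m[1,1]]); th=np.hypot(*d)
    k=np.array([*(d/th*np.sin(th)),np.cos(th)]); return M[:3,3],M[:3,:3]@k
def wproj(P):
    W=r.calibration("wrist"); m=W["mtx"]; M=np.linalg.inv(W["world_from_camera"]); q=M[:3,:3]@P+M[:3,3]
    th=np.arctan2(np.hypot(q[0],q[1]),q[2]); e=q[:2]/np.hypot(q[0],q[1])*th; return e*m[0,0]+m[:2,2]
E
python3 - <<'E'
from h import *
for uv in((233,249),(405,246)):
    o,d=wray(uv); P=o+d*(0-o[2])/d[2]; print("face bottom corner",(P[:2]-b)@u,(P[:2]-b)@v)
for uf in(-98,-92):
  for uv in((252,306),(388,306),(240,317),(248,340),(317,274),(317,421)):
    o,d=wray(uv); k=(uf-(o[:2]-b)@u)/(d[:2]@u); P=o+k*d; print(uf,uv,"v,z",(P[:2]-b)@v,P[2])
from scipy.spatial.transform import Rotation as Ro
S=r.sense(); R=Ro.from_euler("xyz",S["tcp_rot"]).as_matrix()
for q in([0,0,0],[-25,11,25],[-25,-11,25],[-25,11,-15],[-25,-11,-15],[-25,11,5],[-25,-11,5]): print(q,wproj(S["eef_pos"]+R@q))
for uv in((185,318),(225,316),(470,318),(417,316)):
    o,d=wray(uv); P=o+d*(10-o[2])/d[2]; print("edge",(P[:2]-b)@u,(P[:2]-b)@v)
E
```

```text
face bottom corner -89.92228120152434 -52.0113833628651
face bottom corner -92.99029326642008 41.63624595396785
-98 (252, 306) v,z -36.46496717441208 37.64005762342633
-98 (388, 306) v,z 27.864149070598717 37.58527552585912
-98 (240, 317) v,z -41.72062673533395 43.47320270129609
-98 (248, 340) v,z -36.92316128662928 54.79039222902043
-98 (317, 274) v,z -5.788294408979522 19.974488451717434
-98 (317, 421) v,z -5.502764896311798 90.88942527175992
-92 (252, 306) v,z -37.67849310731439 34.899261847481284
-92 (388, 306) v,z 29.0807033109086 34.84241031546641
-92 (240, 317) v,z -43.13268911396481 40.952758315648595
-92 (248, 340) v,z -38.15399584263365 52.69746308830591
-92 (317, 274) v,z -5.842986230381354 16.56636267190332
-92 (317, 421) v,z -5.5466706281774965 90.16016393172177
[0, 0, 0] [321.9 304.3]
[-25, 11, 25] [276.  300.3]
[-25, -11, 25] [274.1 263.1]
[-25, 11, -15] [266.8 340.6]
[-25, -11, -15] [263.5 297.7]
[-25, 11, 5] [271.8 318.6]
[-25, -11, 5] [269.3 278.6]
edge -12.320172604779579 -103.97449318711587
edge -19.283525034035623 -71.21740813936916
edge -11.185685858938221 108.17305501382803
edge -19.433982667633387 64.10298602572011
```

Both cameras put the visible fingertips about 40 mm short of the nominal tip, so the contact is around 45–50 mm up. I'll back off and lower gently, watching Fz.

Request:
jog_arm --deltas '[{"gripper":-0.18,"translation":[-0.0095,0.0388,0],"dr":[0,0,0]},{"gripper":-0.18,"translation":[-0.0095,0.0388,0],"dr":[0,0,0]},{"gripper":-0.18,"translation":[0,0,-0.03],"dr":[0,0,0]},{"gripper":-0.18,"translation":[0,0,-0.03],"dr":[0,0,0]},{"gripper":-0.18,"translation":[0,0,-0.02],"dr":[0,0,0]}]'

```text
clock: 4.4
eef_pos: [550.9, 40.5, 27.4]
tcp_rot: [2.496, 0.001, 0.242]
contact_force: [0.2, -0.6, 0.3]
opening: 0.589
```

Request:
jog_arm --deltas '[{"gripper":-0.18,"translation":[0,0,-0.015],"dr":[0,0,0]},{"gripper":-0.18,"translation":[0,0,-0.015],"dr":[0,0,0]}]'

```text
clock: 4.57
eef_pos: [550.9, 40.3, 24.6]
tcp_rot: [2.496, 0.001, 0.241]
contact_force: [-0.2, 0.9, 0.1]
opening: 0.592
```

Run:
```python
from h import *
st()
a=cv2.resize(r.grab_frame("side")[170:270,190:290],(500,500),interpolation=cv2.INTER_CUBIC)
w=r.grab_frame("wrist"); w=cv2.resize(w[220:380,180:280],(300,500),interpolation=cv2.INTER_CUBIC)
cv2.imwrite("pics/s5.png",np.hstack([a,w]))
```

```text
t 4.5667 pos [550.9  40.3  24.6] rest xy -105.17987501157721 -3.0974953215597987 tool x yaw 13.83471341547001 xz -0.0011989997428590304 lean 36.97334328339804 F [-0.2  0.9  0.1] Fu -0.9497158938349819
 tip -11 -98.9301716104042 -2.033317183801305
 tip 11 -81.36021220048566 11.200587492634359
```

View pics/s5.png

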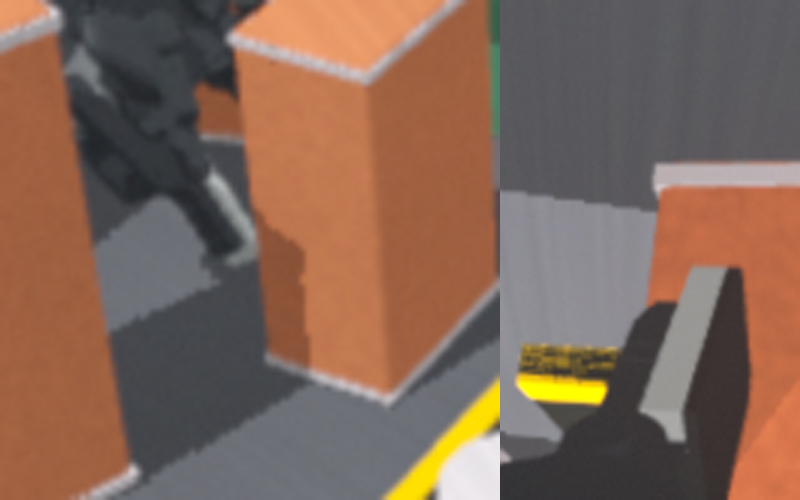

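Run:
```python
from h import *
from scipy.spatial.transform import Rotation as Ro
S=r.sense(); R=Ro.from_euler("xyz",S["tcp_rot"]).as_matrix(); p=S["eef_pos"]
for y in(-11,0,11):
  for uv in((243,305.4),(260,305.4)):
    o,d=wray(uv); o,d=R.T@(o-p),R.T@d; k=(y-o[1])/d[1]; q=o+k*d; w=p+R@q
    print(y,uv,"tool",q,"side s5",(proj("side",w)[0]-[190,170])*5,"uvz",(w[:2]-b)@u,(w[:2]-b)@v,w[2])
print("cam in tool",R.T@(r.calibration("wrist")["world_from_camera"][:3,3]-p))
```

```text
-11 (243, 305.4) tool [-32.6 -11.  -22.2] side s5 [219.6 251.8] uvz -127.24936557065094 -35.773054911978136 35.77622456366045
-11 (260, 305.4) tool [-25.5 -11.  -22. ] side s5 [230.3 243.7] uvz -127.08552320637699 -28.67768237987051 35.54044655156156
0 (243, 305.4) tool [-37.4   0.   -1.9] side s5 [256.1 291.5] uvz -106.20764248458559 -40.60034013244408 26.125422670922884
0 (260, 305.4) tool [-29.3   0.   -1.5] side s5 [268.2 281.8] uvz -106.01876389336772 -32.42074644817668 25.853616175925474
11 (243, 305.4) tool [-42.3  11.   18.5] side s5 [293.  331.6] uvz -85.16591939852026 -45.427625352910034 16.47462077818534
11 (260, 305.4) tool [-33.   11.   18.9] side s5 [306.6 320.4] uvz -84.95200458035843 -36.16381051648284 16.16678580028935
cam in tool [  -1.   -83.  -155.6]
```

Request:
jog_arm --deltas '[{"gripper":-0.18,"translation":[0,0,-0.03],"dr":[0,0,0]},{"gripper":-0.18,"translation":[0,0,-0.03],"dr":[0,0,0]},{"gripper":-0.18,"translation":[0,0,-0.03],"dr":[0,0,0]}]'

```text
clock: 4.92
eef_pos: [551.1, 40.4, 15.6]
tcp_rot: [2.496, 0.001, 0.241]
contact_force: [-0.2, 0.8, 1.3]
opening: 0.59
```

Request:
jog_arm --deltas '[{"gripper":-0.18,"translation":[0,0,-0.03],"dr":[0,0,0]},{"gripper":-0.18,"translation":[0,0,-0.03],"dr":[0,0,0]}]'

```text
clock: 5.08
eef_pos: [551.0, 40.4, 9.5]
tcp_rot: [2.496, 0.001, 0.241]
contact_force: [0.7, -0.4, -0.1]
opening: 0.588
```

Request:
jog_arm --deltas '[{"gripper":-0.18,"translation":[0,0,-0.02],"dr":[0,0,0]},{"gripper":-0.18,"translation":[0,0,-0.02],"dr":[0,0,0]}]'

```text
clock: 5.25
eef_pos: [551.0, 40.4, 5.6]
tcp_rot: [2.496, 0.001, 0.241]
contact_force: [-0.1, 1.1, -0.3]
opening: 0.594
```

Request:
jog_arm --deltas '[{"gripper":-0.18,"translation":[0.0071,-0.0291,0],"dr":[0,0,0]},{"gripper":-0.18,"translation":[0.0071,-0.0291,0],"dr":[0,0,0]},{"gripper":-0.18,"translation":[0.0071,-0.0291,0],"dr":[0,0,0]},{"gripper":-0.18,"translation":[0.0071,-0.0291,0],"dr":[0,0,0]},{"gripper":-0.18,"translation":[0.0071,-0.0291,0],"dr":[0,0,0]},{"gripper":-0.18,"translation":[0.0071,-0.0291,0],"dr":[0,0,0]}]'

```text
clock: 5.75
eef_pos: [555.5, 23.0, 5.9]
tcp_rot: [2.497, 0.0, 0.241]
contact_force: [-0.9, 4.2, -1.3]
opening: 0.594
```

Request:
jog_arm --deltas '[{"gripper":-0.18,"translation":[0.0071,-0.0291,0],"dr":[0,0,0]},{"gripper":-0.18,"translation":[0.0071,-0.0291,0],"dr":[0,0,0]},{"gripper":-0.18,"translation":[0.0071,-0.0291,0],"dr":[0,0,0]},{"gripper":-0.18,"translation":[0.0071,-0.0291,0],"dr":[0,0,0]}]'

```text
clock: 6.08
eef_pos: [558.2, 11.0, 5.9]
tcp_rot: [2.496, 0.001, 0.241]
contact_force: [-0.7, 3.7, -0.2]
opening: 0.591
```

Run:
```python
from h import *
st()
a=cv2.resize(r.grab_frame("side")[140:270,200:320],None,fx=4,fy=4,interpolation=cv2.INTER_CUBIC)
w=cv2.resize(r.grab_frame("wrist")[200:360,170:480],(310,160),interpolation=cv2.INTER_CUBIC)
w=cv2.copyMakeBorder(w,0,a.shape[0]-160,0,0,cv2.BORDER_CONSTANT)
cv2.imwrite("pics/s6.png",np.hstack([a,w]))
```

```text
t 6.0833 pos [558.2  11.    5.9] rest xy -75.0051750008413 -3.03822187372692 tool x yaw 13.828874375279707 xz -0.0008200864019223542 lean 36.964945079939696 F [-0.7  3.7 -0.2] Fu -3.773427111131616
 tip -11 -68.75936870054863 -20.699259785679168
 tip 11 -51.1874675710651 -7.467918467632542
```

View pics/s6.png

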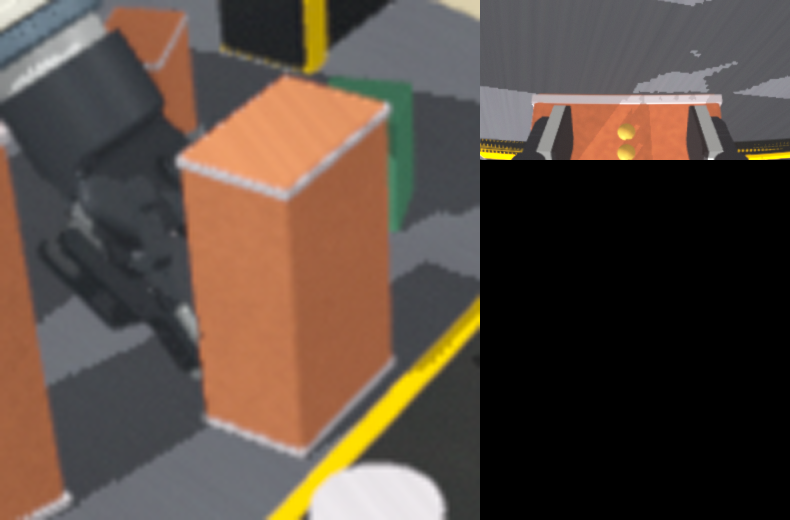

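The side crop shows the tube standing upright, parallel to the yellow edge and roughly 12–15 mm short of it. Now I'll feel for the edge.

Request:
jog_arm --deltas '[{"gripper":-0.18,"translation":[0.0048,-0.0194,0],"dr":[0,0,0]},{"gripper":-0.18,"translation":[0.0048,-0.0194,0],"dr":[0,0,0]},{"gripper":-0.18,"translation":[0.0036,-0.0146,0],"dr":[0,0,0]}]'

```text
clock: 6.43
eef_pos: [559.6, 6.0, 5.9]
tcp_rot: [2.496, 0.001, 0.242]
contact_force: [-1.9, 4.2, 1.1]
opening: 0.593
```

Request:
jog_arm --deltas '[{"gripper":-0.18,"translation":[0.0024,-0.0097,0],"dr":[0,0,0]},{"gripper":-0.18,"translation":[0.0024,-0.0097,0],"dr":[0,0,0]}]'

```text
clock: 6.6
eef_pos: [560.1, 4.1, 5.9]
tcp_rot: [2.496, 0.001, 0.242]
contact_force: [-2.3, 4.2, 0.8]
opening: 0.591
```

Request:
jog_arm --deltas '[{"gripper":-0.18,"translation":[0.0024,-0.0097,0],"dr":[0,0,0]},{"gripper":-0.18,"translation":[0.0024,-0.0097,0],"dr":[0,0,0]}]'

```text
clock: 6.77
eef_pos: [560.5, 2.1, 5.9]
tcp_rot: [2.496, 0.001, 0.242]
contact_force: [-1.5, 4.9, 1.7]
opening: 0.593
```

Request:
jog_arm --deltas '[{"gripper":-0.18,"translation":[0.0024,-0.0097,0],"dr":[0,0,0]}]'

```text
clock: 6.85
eef_pos: [560.8, 1.1, 5.9]
tcp_rot: [2.496, 0.001, 0.242]
contact_force: [-1.6, 4.4, 1.5]
opening: 0.585
```

Request:
jog_arm --deltas '[{"gripper":-0.18,"translation":[0.0024,-0.0097,0],"dr":[0,0,0]}]'

```text
clock: 6.93
eef_pos: [561.0, 0.1, 5.9]
tcp_rot: [2.496, 0.001, 0.242]
contact_force: [-1.7, 3.8, 1.9]
opening: 0.588
```

Request:
jog_arm --deltas '[{"gripper":-0.18,"translation":[0.0024,-0.0097,0],"dr":[0,0,0]}]'

```text
clock: 7.02
eef_pos: [561.3, -0.8, 5.9]
tcp_rot: [2.496, 0.001, 0.241]
contact_force: [-0.1, 4.3, 1.2]
opening: 0.593
```

Request:
jog_arm --deltas '[{"gripper":-0.18,"translation":[0.0024,-0.0097,0],"dr":[0,0,0]}]'

```text
clock: 7.1
eef_pos: [561.5, -1.8, 5.9]
tcp_rot: [2.496, 0.001, 0.241]
contact_force: [-0.9, 4.3, 2.6]
opening: 0.591
```

Request:
jog_arm --deltas '[{"gripper":-0.18,"translation":[0.0024,-0.0097,0],"dr":[0,0,0]}]'

```text
clock: 7.18
eef_pos: [561.7, -2.8, 5.9]
tcp_rot: [2.496, 0.001, 0.241]
contact_force: [-1.9, 4.5, 2.8]
opening: 0.59
```

Request:
jog_arm --deltas '[{"gripper":-0.18,"translation":[0.0024,-0.0097,0],"dr":[0,0,0]}]'

```text
clock: 7.27
eef_pos: [561.9, -3.8, 5.9]
tcp_rot: [2.496, 0.001, 0.242]
contact_force: [-0.4, 4.9, 1.0]
opening: 0.589
```

Request:
jog_arm --deltas '[{"gripper":-0.18,"translation":[0.0024,-0.0097,0],"dr":[0,0,0]}]'

```text
clock: 7.35
eef_pos: [562.2, -4.7, 5.9]
tcp_rot: [2.496, 0.001, 0.241]
contact_force: [-1.7, 7.8, 3.0]
opening: 0.592
```

Request:
jog_arm --deltas '[{"gripper":-0.18,"translation":[0.0024,-0.0097,0],"dr":[0,0,0]}]'

```text
clock: 7.43
eef_pos: [562.6, -5.0, 5.8]
tcp_rot: [2.498, -0.0, 0.241]
contact_force: [-6.2, 16.9, 9.1]
opening: 0.596
```

Force rose from 5 N to 18 N as the foot met the edge. I'll back off, rise and push near the top.

Request:
jog_arm --deltas '[{"gripper":-0.18,"translation":[-0.012,0.0485,0],"dr":[0,0,0]},{"gripper":-0.18,"translation":[-0.024,0.097,0],"dr":[0,0,0]},{"gripper":-0.18,"translation":[0,0,0.26],"dr":[0,0,0]},{"gripper":-0.18,"translation":[0,0,0.27],"dr":[0,0,0]},{"gripper":-0.18,"translation":[0,0,0.27],"dr":[0,0,0]},{"gripper":-0.18,"translation":[0,0,0.27],"dr":[0,0,0]},{"gripper":-0.18,"translation":[0,0,0],"dr":[0,0,0]}]'

```text
clock: 8.02
eef_pos: [560.8, 9.7, 117.3]
tcp_rot: [2.496, -0.005, 0.242]
contact_force: [1.2, 0.7, -0.0]
opening: 0.587
```

Run:
```python
from h import *
st()
a=cv2.resize(r.grab_frame("side")[140:270,200:320],None,fx=4,fy=4,interpolation=cv2.INTER_CUBIC)
w=cv2.resize(r.grab_frame("wrist")[160:480,170:480],(310,320))
w=cv2.copyMakeBorder(w,0,a.shape[0]-320,0,0,cv2.BORDER_CONSTANT)
cv2.imwrite("pics/s7.png",np.hstack([a,w]))
```

```text
t 8.0167 pos [560.8   9.7 117.3] rest xy -73.13181546350272 -0.8507414902136046 tool x yaw 13.847588379789968 xz 0.0045969929956893585 lean 36.98956676637862 F [ 1.2  0.7 -0. ] Fu -0.3921960044448238
 tip -11 -66.87478013275779 90.736449767637
 tip 11 -49.308476510193266 103.9752018230326
```

View pics/s7.png

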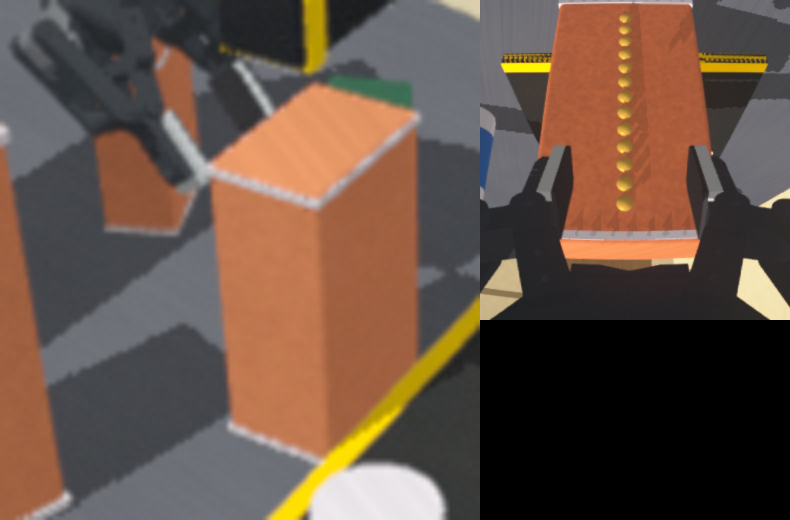

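The foot is flush with and parallel to the yellow edge, the bead faces the tool, and the fingertips are about 20 mm below the tube's top. Now I'll tip it.

Request:
jog_arm --deltas '[{"gripper":-0.18,"translation":[0.0095,-0.0388,0],"dr":[0,0,0]},{"gripper":-0.18,"translation":[0.0095,-0.0388,0],"dr":[0,0,0]},{"gripper":-0.18,"translation":[0.0095,-0.0388,0],"dr":[0,0,0]},{"gripper":-0.18,"translation":[0.0071,-0.0291,0],"dr":[0,0,0]},{"gripper":-0.18,"translation":[0.0071,-0.0291,0],"dr":[0,0,0]},{"gripper":-0.18,"translation":[0.0071,-0.0291,0],"dr":[0,0,0]}]'

```text
clock: 8.62
eef_pos: [563.6, -11.8, 112.5]
tcp_rot: [2.496, 0.001, 0.241]
contact_force: [-1.2, 2.2, 2.0]
opening: 0.588
```

Request:
jog_arm --deltas '[{"gripper":-0.18,"translation":[0.0071,-0.0291,0],"dr":[0,0,0]},{"gripper":-0.18,"translation":[0.0071,-0.0291,0],"dr":[0,0,0]},{"gripper":-0.18,"translation":[0.0071,-0.0291,0],"dr":[0,0,0]},{"gripper":-0.18,"translation":[0.0071,-0.0291,0],"dr":[0,0,0]},{"gripper":-0.18,"translation":[0.0071,-0.0291,0],"dr":[0,0,0]}]'

```text
clock: 9.03
eef_pos: [567.4, -26.3, 113.0]
tcp_rot: [2.496, 0.001, 0.241]
contact_force: [-0.9, 0.6, 1.0]
opening: 0.59
```

Request:
jog_arm --deltas '[{"gripper":-0.18,"translation":[0.0071,-0.0291,0],"dr":[0,0,0]},{"gripper":-0.18,"translation":[0.0071,-0.0291,0],"dr":[0,0,0]},{"gripper":-0.18,"translation":[0.0071,-0.0291,0],"dr":[0,0,0]}]'

```text
clock: 9.28
eef_pos: [569.5, -35.1, 112.9]
tcp_rot: [2.496, 0.001, 0.241]
contact_force: [0.0, 1.5, 1.0]
opening: 0.59
```

Run:
```python
from h import *
st()
```

```text
t 9.2833 pos [569.5 -35.1 112.9] rest xy -27.51987994952162 -3.0204442926221313 tool x yaw 13.83635601873812 xz -0.0008029440703419405 lean 36.9700972187645 F [0.  1.5 1. ] Fu -1.432769348525016
 tip -11 -21.271681275486095 86.31074566597562
 tip 11 -3.7009735899138683 99.54366802918435
```

Request:
jog_arm --deltas '[{"gripper":-0.18,"translation":[0.0048,-0.0194,0],"dr":[0,0,0]},{"gripper":-0.18,"translation":[0.0048,-0.0194,0],"dr":[0,0,0]},{"gripper":-0.18,"translation":[0.0048,-0.0194,0],"dr":[0,0,0]},{"gripper":-0.18,"translation":[0.0048,-0.0194,0],"dr":[0,0,0]},{"gripper":-0.18,"translation":[0.0048,-0.0194,0],"dr":[0,0,0]},{"gripper":-0.18,"translation":[0.0048,-0.0194,0],"dr":[0,0,0]},{"gripper":-0.18,"translation":[0.0048,-0.0194,0],"dr":[0,0,0]},{"gripper":-0.18,"translation":[0.0048,-0.0194,0],"dr":[0,0,0]},{"gripper":-0.18,"translation":[0.0048,-0.0194,0],"dr":[0,0,0]},{"gripper":-0.18,"translation":[0.0048,-0.0194,0],"dr":[0,0,0]},{"gripper":-0.18,"translation":[0,0,0],"dr":[0,0,0]},{"gripper":-0.18,"translation":[0,0,0],"dr":[0,0,0]}]'

```text
clock: 10.28
eef_pos: [574.2, -54.3, 112.8]
tcp_rot: [2.496, 0.001, 0.241]
contact_force: [-0.1, 0.7, 0.3]
opening: 0.594
```

Run:
```python
from h import *
st()
f=r.grab_frame("side"); cv2.imwrite("pics/s8.png",f)
h=cv2.cvtColor(f,cv2.COLOR_BGR2HSV); m=cv2.inRange(h,(5,120,60),(14,255,255)); 
n,l,s_,c=cv2.connectedComponentsWithStats(m)
for i in range(1,n):
    if s_[i,4]>150: print(s_[i],c[i])
# if lying: expected outline
for P in((-10,-45,10),(150,-45,10),(150,-45,70),(-10,-45,70),(-10,45,70),(150,45,70)): print(P,proj("side",[*(b+P[0]*u+(P[1]-3)*v),P[2]])[0])
```

```text
t 10.2833 pos [574.2 -54.3 112.8] rest xy -7.781457093686815 -3.0384653069705165 tool x yaw 13.820760023799249 xz -0.0008215612463204347 lean 36.963870446282556 F [-0.1  0.7  0.3] Fu -0.656685635417968
 tip -11 -1.5361513703387804 86.25723238523544
 tip 11 16.036001548525213 99.48824417851574
[ 114  156   85   41 1687] [154.7 175.6]
[222 157  28  40 659] [233.5 179.3]
[301 173  43  44 997] [321.9 194.5]
[ 115  177  100  115 7150] [169.9 233.2]
[ 261  196   59   58 1633] [289.9 225.2]
(-10, -45, 10) [279.1 251. ]
(150, -45, 10) [352.  278.1]
(150, -45, 70) [354.1 253.4]
(-10, -45, 70) [277.8 226.9]
(-10, 45, 70) [301.5 203.9]
(150, 45, 70) [373.9 226.9]
```

Request:
jog_arm --deltas '[{"gripper":-0.18,"translation":[0.0048,-0.0194,0],"dr":[0,0,0]},{"gripper":-0.18,"translation":[0.0048,-0.0194,0],"dr":[0,0,0]},{"gripper":-0.18,"translation":[0.0048,-0.0194,0],"dr":[0,0,0]},{"gripper":-0.18,"translation":[0.0048,-0.0194,0],"dr":[0,0,0]},{"gripper":-0.18,"translation":[0,0,0],"dr":[0,0,0]},{"gripper":-0.18,"translation":[0,0,0],"dr":[0,0,0]},{"gripper":-0.18,"translation":[0,0,0],"dr":[0,0,0]},{"gripper":-0.18,"translation":[0,0,0],"dr":[0,0,0]}]'

```text
clock: 11.0
eef_pos: [576.2, -61.8, 112.9]
tcp_rot: [2.496, 0.001, 0.241]
contact_force: [1.1, 0.2, -0.3]
opening: 0.59
```

```bash
cat > c.py <<'E'
from h import *
st()
f=r.grab_frame("side"); cv2.imwrite("pics/s9.png",f)
h=cv2.cvtColor(f,cv2.COLOR_BGR2HSV); m=cv2.inRange(h,(3,100,50),(16,255,255)); m[:,:218]=0
n,l,s_,c=cv2.connectedComponentsWithStats(m)
for i in range(1,n):
    if s_[i,4]>100: print(s_[i],c[i])
E
python3 c.py
```

```text
t 11.0 pos [576.2 -61.8 112.9] rest xy 0.043201296547771585 -2.9283045245501036 tool x yaw 13.835037808640045 xz -0.0007517069065526849 lean 36.963434004181416 F [ 1.1  0.2 -0.3] Fu 0.05833359494887917
 tip -11 6.288308035233508 86.28960336460811
 tip 11 23.860554956182927 99.52048306240167
[222 142  20  14 189] [232.  149.2]
[222 157  28  40 763] [233.9 178. ]
[ 272  205   88   70 3511] [312.4 236.6]
[342 227  22  48 463] [352.4 250.7]
```

Request:
jog_arm --deltas '[{"gripper":-0.18,"translation":[-0.036,0.146,0],"dr":[0,0,0]},{"gripper":-0.18,"translation":[-0.072,0.291,0],"dr":[0,0,0]},{"gripper":-0.18,"translation":[-0.072,0.291,0],"dr":[0,0,0]},{"gripper":-0.18,"translation":[-0.072,0.291,0],"dr":[0,0,0]},{"gripper":-0.18,"translation":[-0.072,0.291,0.2],"dr":[0,0,0]},{"gripper":-0.18,"translation":[0,0.3,0.2],"dr":[0,0,0]},{"gripper":-0.18,"translation":[0,0.3,0.2],"dr":[0,0,0]},{"gripper":-0.18,"translation":[0,0.2,0.2],"dr":[0,0,0]},{"gripper":-0.18,"translation":[0,0,0],"dr":[0,0,0]},{"gripper":-0.18,"translation":[0,0,0],"dr":[0,0,0]},{"gripper":-0.18,"translation":[0,0,0],"dr":[0,0,0]}]'

```text
clock: 11.97
eef_pos: [543.2, 148.5, 192.2]
tcp_rot: [2.496, 0.002, 0.242]
contact_force: [-0.3, -0.1, -0.4]
opening: 0.591
```

Run:
```python
from h import *
st()
a=cv2.resize(r.grab_frame("side")[120:300,210:410],None,fx=2,fy=2,interpolation=cv2.INTER_CUBIC)
c=cv2.resize(r.grab_frame("top")[120:300,200:400],None,fx=2,fy=2,interpolation=cv2.INTER_CUBIC)
cv2.imwrite("pics/s10.png",np.hstack([a,c]))
```

```text
t 11.9667 pos [543.2 148.5 192.2] rest xy -212.04472075526343 15.115470511383966 tool x yaw 13.83868582534017 xz -0.0018665461589676274 lean 36.98999614077597 F [-0.3 -0.1 -0.4] Fu 0.057589718836173295
 tip -11 -205.78729563001406 165.63267044686967
 tip 11 -188.22118212874966 178.87165176525733
```

View pics/s10.png

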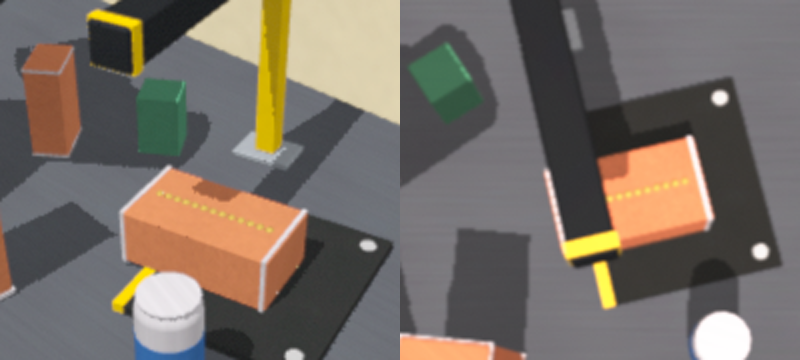

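The tube lies flat on the rest with its bead up. In the top crop its far-end corners are at (691,138) and (712,226), and the foot end is just outside the edge. One numeric check, then I'll hand in.

Run:
```python
from h import *
T=lambda x,y:(200+(x-400)/2,120+y/2); S=lambda x,y:(210+x/2,120+y/2)
P=[ray("top",T(*q),70) for q in((691,138),(712,226))]+[ray("side",S(*q),70) for q in((124,211),(170,168),(264,235),(306,211))]
for p in P: print((p[:2]-b)@u,(p[:2]-b)@v)
print("yaw err",np.degrees(np.arctan2(*((P[0]-P[1])[:2]@np.array([u,v]).T))))
print(r.sense()["contact_force"]); r.sign_off()
```

```text
128.57089452199187 38.13339295768598
126.53951413342747 -57.84399112682027
-22.081446142996537 -49.77528421092578
-21.413616919781415 35.268087396835945
111.17877224006503 -17.36712678136537
129.9066904532445 35.97816056107054
yaw err 1.212495517858132
[-0.2  0.4 -0.3]
the job is handed in; nothing more can be done
```

I slid the tube to the yellow edge, tipped it over, and handed the job in at about 12 s of the 46 s allowed. It lies flat on the rest with its weld bead up. No verdict was reported.

- **Slide:** I squared the tube with the two half-open fingers, tool leaned back 37°, and pushed its foot to the edge at about 28 mm above the bench. The force rose from about 5 N to 18 N of push (19 N in all) when it met the edge, under the 30 N limit.
- **Tip:** I then pushed about 20 mm below the top until it fell over the edge. The landing force on the rest was not measured.
- **Last checks:** The foot end is about 20–25 mm outside the edge, a little further back than I expected (10 mm). The tube is square to within about 1°. The final picture shows the lamp, green weight and can apparently undisturbed; the grinder was outside it, but the arm never went near it. The robot was clear, reading zero force.
- **Disagreements:**
  - **First contact:** The fingertips were about 40 mm short of their stated position, so the first push, about 10 mm, was near 50 mm high. The tube did not topple. I saw this in the wrist and side views and lowered the tool before going on.
  - **Wrist camera:** It put the yellow edge about 12 mm off from the fixed cameras, so I trusted those and the feel of the edge.
  - **Final corner reading:** In the final check, one far corner read from the side picture disagreed by nearly 20 mm, probably a misread pixel.

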